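# Close the filler of the hot-water boiler

### The arm

A 6-joint arm with a two-finger parallel gripper is mounted at the origin on a cart in front of the work surface, level with it; the furniture and walls round the work are solid. World frame = base frame: x ahead of the robot, y to its left, z up, the work surface at z = 0. Lengths are in mm, angles in degrees, forces in N, time in s.
With the tool pointing down it reaches from about 350 to 850 mm from the base axis. Payload 8.1 kg.
Tool frame: the origin (TCP) lies at the very end of the fingers, on their centre line; the grasp point (between the pads) lies 19 mm behind it; z points along the fingers, y is the line along which they close (so a half turn about z gives the same grasp; the last joint's range is limited). The gripper opens to 85 mm and grips with 20 to 120 N. Pads are 22 mm wide; open, the fingers measure 114 mm over their backs; the gripper's body (76 mm by 85 mm) begins 54 mm behind the grasp point. The pads swing forward as they close: fully open they stand 13 mm farther back than shut.
Start: joints at [-75.883, 7.471, 85.268, -0, 87.261, -4.893], TCP at [195.467, -567.272, 231.292] pointing down, gripper open.
Joint ranges: [-169.43, 169.43], [-51.17, 129.36], [1.28, 143.12], [-76.62, 256.62], [0, 156.53], [-152.29, 152.29]. Speed limits (degrees/s): [136.94, 136.94, 159.86, 180, 180, 180].

### API

Orientations are given as [roll, pitch, yaw] about the fixed x, y, z axes, in that order (R = Rz(yaw) Ry(pitch) Rx(roll)).
In Python, from bench import * gives the robot as it stands.
- The arm moves only by the tool play_rows, never from a script. Its argument "increments" is a list of rows, each a list of 3 entries, a list of its own where there are three numbers: the gripper's target within -1 to 1 (fully open at 1, half-way at 0, shut at -1), then the shift along the tool's x, y, z in mm, then the turn about the tool's z in rad. A call has 1 to 12 rows; each row shifts and turns the commanded pose from where the row before left it, along the tool's axes as they then stand; what a row does not reach is not made up. A row lasts 1/12 s, in which the tool goes at most 41.7 mm and 7.16 degrees, less where a joint would pass 70% of its speed; a pose out of reach is approached as far as the arm can. A call is refused whole if a number of a shift passes 41.7 or a number of a turn 0.125, either way. A call with a gripper value outside its range is refused whole. The fingers move at their own pace and stop on an object; "force" is the grip in N (left out, the last holds). Time passes only in rows, so rows that do not move let the fingers close. It gives the time, the measured TCP pose, the force, the opening and the grip force at its end, in the units of the state.
- sense(): the state, without advancing time (a new reading comes with each control period).
- snapshot(name): name is "scene" or "top" or "wrist"; returns a dict with "color" (400x640x3 uint8, red, green, blue), "intrinsics" (3x3 intrinsics, pixels), "world_from_camera" (4x4, takes a point from camera to world coordinates). Camera axes: x right, y down, z forward; pixel columns grow to the right and rows downward; lengths in mm; the calibration is good to about 2 mm. A picture is of the moment at which its call begins. There is no depth.
- hand_in(): hands the job in; it is judged then, once.
Trained networks look in a picture, given as the dict that the camera call returned (one of the last four; its "shot" number tells which), for a name from the list of things; names that differ only in an ending like _2 or _b are one class to them, and where a whole thing is asked for, a point or a joint stands for the part that bears it (a point fixed in the world has none). Each returns a list of dicts, best first, with "p" (0 to 1); they miss things now and then, are a little off and sometimes report something else, mostly with a low value. They report only what shows in the picture. A call takes as long as a camera call.
- find_in(query, picture): "xyz" ([x, y, z] in mm, in the coordinates of the camera as it stood for that picture, good to about 4 mm: the middle of the surface that is visible of it).
- regions_of(query, picture): "mask" (400x640 bool, what is visible of it).
- pinpoint(query, picture): "xyz" ([x, y, z] in mm, in the coordinates of the camera as it stood for that picture, good to about 4 mm: a listed point, or the origin of a listed thing).
The state is a dict: "time": time; "joint_pos": joint angles; "qd": joint speeds; "joint_efforts": joint torques, N m; "tool_pos": TCP position; "tcp_rot": TCP orientation; "ft_force": force on the tool from outside, world axes, zero at the start; "wrist_torque": the same for the moment, N m; "finger_gap": finger opening in mm; "grip_force": force on a finger pad.
Only numpy, scipy, OpenCV 4.12 (cv2) and the standard library are available. Lean on these libraries where they do the work, as an engineer would, in place of code of your own. Each camera call takes 0.05 s, during which the arm holds its last target. There are 200 camera calls.

### The job

The hot-water boiler on the breakfast table has just been topped up and its filler cap only started on the thread. Screw the cap home clockwise by its flip-up blue tab until it clicks, stopping at the first click or at the latest the second; then fold the tab down flat on the cap, and after that swing the splash cover shut over it. Leave the mugs and the other breakfast things where they stand.

Things in the scene. Friction and masses are not known exactly. Their poses are not given: they have to be found in the camera images.
- boiler: Fixed, low hot-water boiler, brushed metal on a black base (all sizes here in mm), 220 deep x 200 wide x 195 high, with a tap and drip tray at its front. Origin: centre of its underside; x points to its back, y to its left (seen from its front), z up. Its front top is a shoulder that slopes up to the back at 30 degrees from level and carries the filler.
- filler (a point): Middle of the sloping shoulder, on the axis of the filler, 45 in front of the boiler's origin and 157.5 above it; fixed. z = the filler's axis, square out of the slope (30 degrees off vertical, leaning to the boiler's front); x points up the slope to the back, y to the left. A black rim 9 high stands 40 to 45 from the axis at the front and sides.
- cap_top (a point): Centre of the flat top of the black ribbed filler cap (55 across, 16 high), z along the filler's axis; turns with the cap. Cap home: 21 above filler. At first it is loose on its thread, 0.3 to 2.3 rad short of home (how much is not marked); it screws in clockwise seen from outside, turns easily (about 0.05 N m) and sinks only 1.2 per rad.
- tab_mid (a point): Middle of the cap's blue flip-up tab, a plate 36 wide x 9 thick to turn the cap by. Its hinge pin crosses the cap's axis 4.5 above the cap top; the free end is 32 and this point 20 from the pin. x = along the width (the pin), z = from the pin to the free end, y = across: it folds over to +y. At the start it stands up from the cap, leaning at most 0.2 rad. Small ears 5 high hold its ends.
- cover_hinge (a point): Middle of the hinge pin of the splash cover, fixed, 55 up the slope from filler and 36 out from the slope. The pin runs along the boiler's y between two black lugs that stand 39 out from the slope.
- cover_edge (a point): Middle of the outer face of the grey splash cover near its free edge, 98 from the hinge pin; the outer face lies 4 outside the pin. A plate 104 x 104 x 4, free edge 100 from the pin, with a lip 40 wide that reaches to 112, and 25 deep skirts at the front and sides. z = square out of the outer face, x = from free edge to hinge, y = along the hinge. Open, it stands behind the cap, outer face to the back.
- cap_slip (a joint): Slip of the cap's shell on its threaded core, rad, clockwise: about 0 until the first click, then 0.42 more a click. Once the core is home, the shell needs about 0.25 N m to jump each ratchet tooth (24 degrees): the moment builds up, then drops as it clicks. Anticlockwise the ratchet locks and unscrews the cap.
- grip_tab (a joint): Fold of the tab: 0 standing up, 1.52 flat on the cap; stays where it is left (hinge friction about 0.04 N m).
- cover (a joint): Opening of the splash cover: 0 shut, 2.75 fully open; starts at 2.5 to 2.65. Its stiff hinge (about 0.09 N m) holds it wherever it is left. An upright tab stops it from shutting.
- left_mug: Blue and white mug, 78 across, 92 high, handle to its -y; on the drip tray under the tap. Origin on its underside; the cup's axis is 17 to +y of it.
- milk_jug: White milk jug, 115 x 170 x 170 high, left of the boiler. Origin: centre of its underside with the handle.
- white_mug: White mug, 90 x 130 x 96 high, front left. Origin: centre of its underside with the handle.
- honey_jar: Honey jar with a black lid, 65 across, 86 high, right of the boiler. Origin: centre of its underside.
- sugar_caddy: Black caddy with sugar packets, 52 x 66 x 71 high, right of the boiler. Origin: centre of its underside.
- orange: Orange, 74 across, 64 high, at the right. Origin: its underside.
- jam_tub: Small portion tub of jam with a red body, 37 x 50 x 16 high, at the right. Origin: centre of its underside.
- tea_spoon: Steel teaspoon, 130 x 27 x 11 high, front right. Origin: centre of its underside; x along its length.

How it is judged (in metres and radians):
On the way, in this order (a step that is already met when the one before it is completed fails the run):
1. the cap has been turned clockwise until its ratchet has clicked past one tooth, screwed fully home (value of joint cap_slip above 0.36 rad and z of cap_top in the frame of filler below 0.0216 m and value of joint cover above 1.5 rad), for 0.2 s.
2. the tab has been folded flat on the cap while the cover still stands open (value of joint grip_tab above 1.35 rad and value of joint cover above 1.5 rad), for 0.2 s.
At the end, for the whole second after the job is handed in: The cap is screwed home (within 0.6 mm of its lowest place) and has clicked once or twice (slip 0.36 to 1.14 rad), the tab is folded flat (over 1.3 rad), the cover is shut (within 0.07 rad) and every breakfast thing stands within 30 mm of its place (value of joint cap_slip between 0.36 and 1.14 rad and z of cap_top in the frame of filler below 0.0216 m and value of joint grip_tab above 1.3 rad and value of joint cover below 0.07 rad); the robot touches nothing.
It fails at once if the cap was cranked on to a third click (value of joint cap_slip above 1.14 rad).
It fails at once if a breakfast thing was pushed away (more than 30 mm) or knocked over (distance of any of left_mug, milk_jug, white_mug, honey_jar, sugar_caddy, orange, jam_tub, tea_spoon from where it was at the start of the episode above 0.03 m or angle between any of left_mug, milk_jug, white_mug, honey_jar, sugar_caddy's own z axis and vertical above 0.6 rad).
It also fails if it takes over 72 s, if anything falls off the work surface, if the arm or the gripper's body presses on something with over 40 N, if the wrist force passes 120 N, or if a joint passes its speed limit or range.

## Working session

There is one attempt and no reset: what is moved stays moved. The work goes in short steps, Python scripts to look and compute and a tool call to move; the robot and the scene stay as the last step left them, time stands still between calls to the robot, and variables do not carry over. Pictures are saved under pics/ and viewed, at most 10 in all, crops included, and the job is handed in when it is done.

Besides the shell and the picture viewer there is one more tool, called after "Request:" as a command line: name --argument value ..., lists and objects as JSON in quotes. play_rows: Moves the arm, as the interface text tells. Its arguments: {"type":"object","properties":{"increments":{"type":"array","items":{"type":"array"}},"force":{"type":"number"}},"required":["increments"]}

```bash
mkdir -p pics; ls; cat > h.py <<'E'
from bench import *
import numpy as np, cv2
from scipy.spatial.transform import Rotation as R
def save(s,n): cv2.imwrite('pics/'+n+'.png', s['color'][:,:,::-1])
def w(s,p): return (s['world_from_camera']@np.r_[p,1])[:3]
E
python3 - <<'E'
from h import *
for c in ['scene','top']:
    s=snapshot(c); save(s,c+'0'); print(c,s['world_from_camera'].round(2).tolist(), s['intrinsics'][0][0])
    for q in ['boiler','filler','cap_top','tab_mid','cover_hinge','cover_edge','left_mug','milk_jug','white_mug','honey_jar','sugar_caddy','orange','jam_tub','tea_spoon']:
        r=pinpoint(q,s); print(q,[(w(s,x['xyz']).round(0).tolist(),round(x['p'],2)) for x in r[:2]])
print(sense())
E
```

```text
pics
scene [[-0.68, -0.58, 0.44, -122.18], [-0.73, 0.53, -0.43, 674.15], [0.01, -0.62, -0.79, 1283.43], [0.0, 0.0, 0.0, 1.0]] 463.5025105570968
boiler [([577.0, 98.0, -5.0], 0.8)]
filler [([534.0, 99.0, 154.0], 0.79), ([600.0, 404.0, -5.0], 0.41)]
cap_top [([522.0, 102.0, 178.0], 0.64), ([533.0, 98.0, 149.0], 0.22)]
tab_mid [([626.0, -216.0, -1.0], 0.71), ([508.0, 97.0, 199.0], 0.37)]
cover_hinge [([564.0, 100.0, 215.0], 0.85)]
cover_edge [([614.0, 93.0, 301.0], 0.94)]
left_mug [([419.0, 84.0, 6.0], 0.89), ([565.0, 97.0, 214.0], 0.56)]
milk_jug [([601.0, 401.0, -5.0], 0.73)]
white_mug [([403.0, 380.0, 1.0], 0.88)]
honey_jar [([497.0, -218.0, 1.0], 0.69)]
sugar_caddy [([627.0, -218.0, 1.0], 0.83), ([567.0, 98.0, 218.0], 0.7)]
orange [([645.0, -336.0, -1.0], 0.63)]
jam_tub []
tea_spoon []
top [[0.02, -1.0, 0.06, 436.97], [-1.0, -0.02, -0.0, 9.78], [0.0, -0.06, -1.0, 1498.22], [0.0, 0.0, 0.0, 1.0]] 447.77875147460844
boiler [([496.0, -217.0, -4.0], 0.29)]
filler [([533.0, 102.0, 153.0], 0.73), ([523.0, 102.0, 181.0], 0.49)]
cap_top [([610.0, 96.0, 303.0], 0.74), ([520.0, 99.0, 177.0], 0
[... 448 characters left out ...]
spoon []
{'time': 1.5, 'joint_pos': array([-7.58841734e+01,  7.47269195e+00,  8.52673252e+01,  8.08645447e-04,
        8.72605088e+01, -4.89250531e+00]), 'qd': array([-0.04513907,  0.13641133, -0.02435182,  0.05954844,  0.01197262,
       -0.11802177]), 'joint_efforts': array([ 3.01033242e-04, -5.69303548e+01, -5.00854719e+01, -5.03998435e-04,
        1.26914205e-03, -2.92810213e-06]), 'tool_pos': array([ 195.45756187, -567.28254926,  231.28085843]), 'tcp_rot': array([-1.79999545e+02, -8.49631037e-04,  1.90082932e+01]), 'ft_force': array([-1.14882727,  0.41025884, -0.45054064]), 'wrist_torque': array([-0.0278471 , -0.03222468,  0.04480606]), 'grip_force': 0.0, 'finger_gap': 85.5036220274492}
```

```bash
python3 - <<'E'
import cv2
a=cv2.imread('pics/scene0.png');b=cv2.imread('pics/top0.png')
# crops around the boiler side by side
cv2.imwrite('pics/full.png',cv2.resize(a,(800,500)))
E
cat > look.py <<'E'
from h import *
import sys
def crop(s,p,r,z):
    wc=np.linalg.inv(s['world_from_camera']); q=s['intrinsics']@((wc@np.r_[p,1])[:3]); u,v=(q[:2]/q[2]).astype(int)
    x0,y0=max(0,u-r),max(0,v-r); c=s['color'][y0:v+r,x0:u+r,::-1]; print('crop origin',x0,y0,'zoom',z)
    return cv2.resize(c,None,fx=z,fy=z,interpolation=cv2.INTER_CUBIC)
E
python3 - <<'E'
from look import *
o=[]
for c in ['scene','top']:
    s=snapshot(c); o.append(crop(s,[530,100,200],50,4))
cv2.imwrite('pics/c1.png',np.hstack(o))
E
```

```text
crop origin 261 144 zoom 4
crop origin 238 141 zoom 4
```

View pics/full.png

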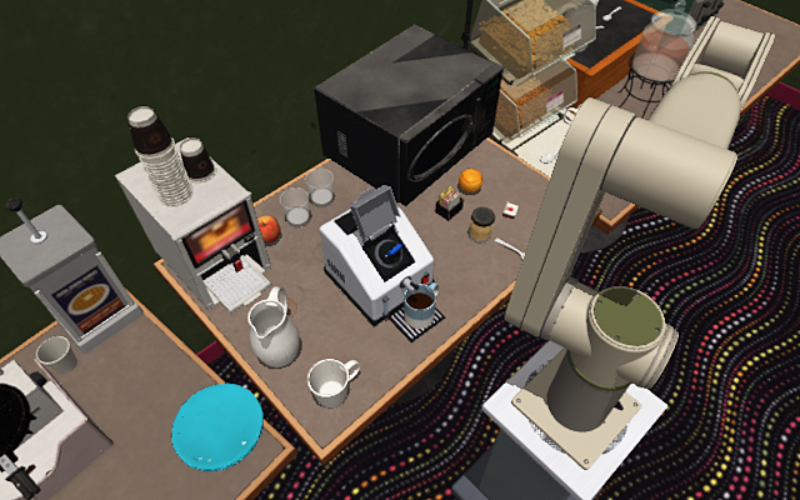

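View pics/c1.png

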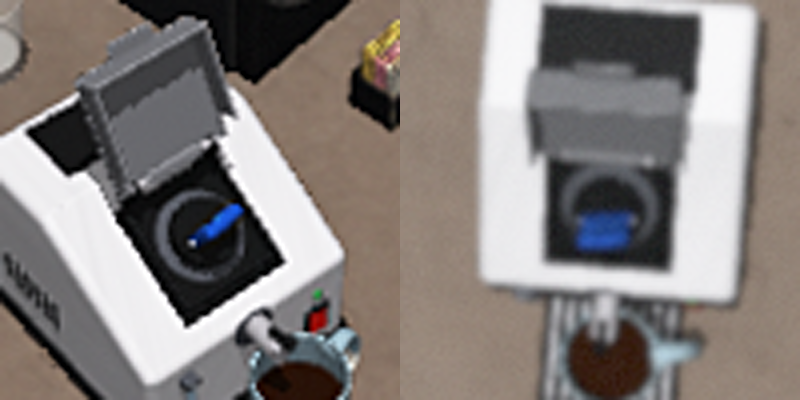

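Request:
play_rows --increments '[[1,[23.5,-24,-19],0],[1,[23.5,-24,-19],0],[1,[23.5,-24,-19],0],[1,[23.5,-24,-19],0],[1,[23.5,-24,-19],0],[1,[23.5,-24,-19],0],[1,[23.5,-24,-19],0],[1,[23.5,-24,-19],0],[1,[23.5,-24,0],0],[1,[23.5,-24,0],0],[1,[23.5,-24,0],0],[1,[23.5,-24,0],0]]'

```text
time: 2.6
tool_pos: [368.6, -201.6, 383.7]
tcp_rot: [179.9, -0.0, 19.0]
ft_force: [1.2, -1.3, -1.2]
finger_gap: 85.2
grip_force: 0.0
```

Request:
play_rows --increments '[[1,[23.5,-24,0],0],[1,[23.5,-24,0],0],[1,[23.5,-24,0],0],[1,[23.5,-24,0],0],[1,[23.5,-24,0],0],[1,[23.5,-24,0],0],[1,[23.5,-24,0],0],[1,[23.5,-24,0],0],[1,[23.5,-24,0],0],[1,[23.5,-24,0],0],[1,[0,0,0],-0.12],[1,[0,0,0],-0.12]]'

```text
time: 3.6
tool_pos: [512.5, 102.3, 382.6]
tcp_rot: [-180.0, 0.1, 33.2]
ft_force: [1.2, -0.0, 0.6]
finger_gap: 85.4
grip_force: 0.0
```

Request:
play_rows --increments '[[1,[0,0,0],-0.12],[1,[0,0,0],-0.12],[1,[0,0,0],-0.12],[1,[0,0,0],-0.12],[1,[0,0,0],-0.12],[1,[0,0,0],-0.12],[1,[0,0,0],-0.12],[1,[0,0,0],-0.12],[1,[0,0,0],0]]'

```text
time: 4.35
tool_pos: [512.3, 100.3, 383.4]
tcp_rot: [180.0, -0.0, 88.1]
ft_force: [-0.0, 0.4, -0.1]
finger_gap: 85.7
grip_force: 0.0
```

```bash
python3 - <<'E'
from h import *
s=snapshot('wrist'); save(s,'w1'); print(s['world_from_camera'].round(2).tolist(), s['intrinsics'][0][0])
for q in ['filler','cap_top','tab_mid','cover_hinge','cover_edge']:
    r=pinpoint(q,s); print(q,[(w(s,x['xyz']).round(1).tolist(),round(x['p'],2)) for x in r[:2]])
t=sense(); print(t['time'],t['tool_pos'],t['tcp_rot'],t['ft_force'],t['wrist_torque'])
E
```

```text
[[1.0, -0.03, -0.01, 514.75], [-0.03, -0.95, -0.31, 179.17], [-0.0, 0.31, -0.95, 526.38], [0.0, 0.0, 0.0, 1.0]] 356.99188445317185
filler [([538.7, 101.8, 161.6], 0.96)]
cap_top []
tab_mid [([512.4, 100.2, 195.2], 0.59)]
cover_hinge [([565.7, 95.9, 215.0], 0.64)]
cover_edge [([610.4, 99.4, 299.3], 0.93)]
4.65 [512.29881234 100.34295059 383.32706667] [ 1.79994960e+02 -3.07638529e-03  8.76347357e+01] [ 0.73846462 -0.12912706 -0.39909416] [-0.03445268  0.01253081  0.02025113]
```

View pics/w1.png

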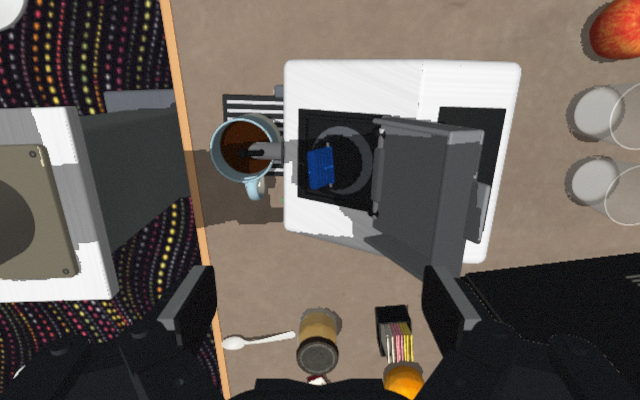

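```bash
python3 - <<'E'
from look import *
s=snapshot('wrist')
c=s['color'][100:230,270:430,::-1]
cv2.imwrite('pics/w2.png',cv2.resize(c,None,fx=4.5,fy=4.5,interpolation=cv2.INTER_CUBIC))
wc=np.linalg.inv(s['world_from_camera'])
def px(p): q=s['intrinsics']@((wc@np.r_[p,1])[:3]); return (q[:2]/q[2]).round(1)
ax=np.array([-.5,0,.866]);f=np.array([534,100.5,157.5])
for h in (0,21,25.5,45.5,57.5):
    print(h,px(f+h*ax))
    if h>21:
        for y in(-18,18): print('   ',y,px(f+h*ax+[0,y,0]))
m=regions_of('tab_mid',s)
for r in m[:2]:
    k=r['mask'].astype(np.uint8); print(r['p'],k.sum(), cv2.minAreaRect(np.argwhere(k)[:,::-1].astype(np.float32)))
E
```

```text
0 [339.9 161.3]
21 [330.4 165.5]
25.5 [328.2 166.4]
    -18 [328.8 183.9]
    18 [327.6 148.4]
45.5 [318.1 170.9]
    -18 [318.9 189.1]
    18 [317.3 152. ]
57.5 [311.5 173.8]
    -18 [312.5 192.5]
    18 [310.6 154.4]
0.74 1007 ((319.7103576660156, 167.52415466308594), (42.187110900878906, 26.574554443359375), 85.2363510131836)
0.67 15584 ((427.6050109863281, 198.14418029785156), (122.79303741455078, 160.54824829101562), 4.253836631774902)
```

View pics/w2.png

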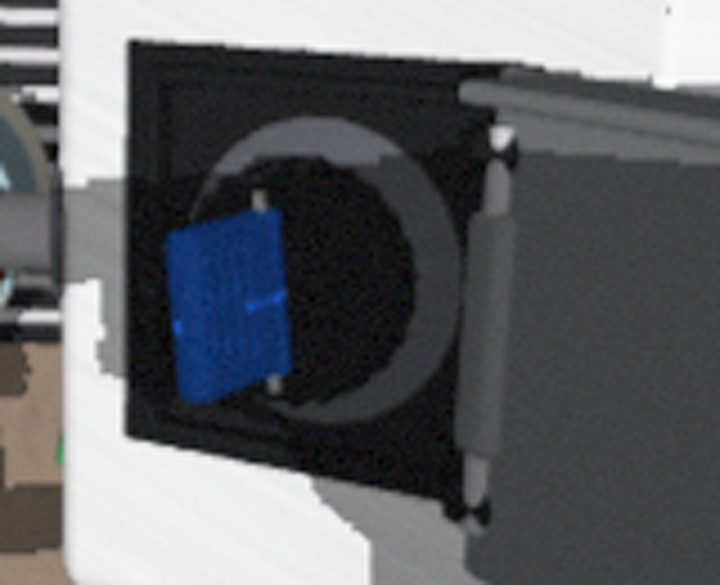

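Request:
play_rows --increments '[[-0.29,[2.5,-1,24],-0.09],[-0.29,[0,0,24],0],[-0.29,[0,0,24],0],[-0.29,[0,0,24],0],[-0.29,[0,0,24],0],[-0.29,[0,0,24],0],[-0.29,[0,0,0],0],[-0.29,[0,0,0],0]]' --force 20

```text
time: 5.42
tool_pos: [510.4, 102.8, 238.3]
tcp_rot: [-179.8, 0.0, 92.9]
ft_force: [-0.9, 0.4, 0.4]
finger_gap: 30.3
grip_force: 0.0
```

```bash
python3 - <<'E'
from look import *
s=snapshot('wrist')
save(s,'w3')
wc=np.linalg.inv(s['world_from_camera'])
t=sense(); print(t['time'],t['tool_pos'],t['tcp_rot'],t['finger_gap'],t['wrist_torque'])
for q in ['filler','cap_top','tab_mid','cover_hinge','cover_edge']:
    r=pinpoint(q,s); print(q,[(w(s,x['xyz']).round(1).tolist(),round(x['p'],2)) for x in r[:2]])
E
```

```text
5.4667 [511.46146051 102.89457026 240.15618421] [ 1.79995795e+02 -2.64072223e-03  9.28985727e+01] 30.234512666598825 [ 0.03179582 -0.02889111  0.00440402]
filler [([537.5, 100.7, 158.9], 0.58)]
cap_top [([522.8, 100.5, 181.4], 0.84), ([514.2, 101.7, 195.5], 0.71)]
tab_mid [([512.3, 101.3, 193.2], 0.67)]
cover_hinge [([564.0, 95.4, 218.1], 0.97)]
cover_edge []
```

View pics/w3.png

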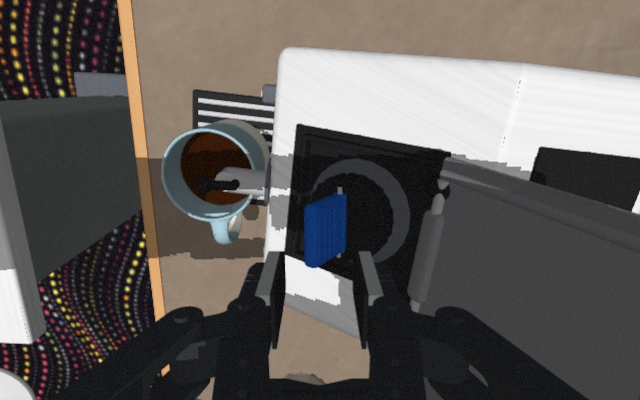

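Request:
play_rows --increments '[[-0.29,[0,0,20],0],[-0.29,[0,0,14],0],[-0.29,[0,0,6],0],[-0.29,[0,0,6],0],[-0.29,[0,0,0],0],[-0.29,[0,0,0],0]]'

```text
time: 6.22
tool_pos: [511.6, 102.9, 193.9]
tcp_rot: [180.0, -0.0, 92.9]
ft_force: [0.6, 0.8, -1.4]
finger_gap: 30.5
grip_force: 0.0
```

Request:
play_rows --increments '[[-0.4,[0,1,0],0],[-0.4,[0,1,0],0],[-0.5,[0,1,0],0],[-0.5,[0,2,0],0],[-0.5,[0,2,0],0],[-0.5,[0,1,0],0],[-0.5,[0,0,0],0],[-0.5,[0,0,0],0]]'

```text
time: 6.88
tool_pos: [516.3, 103.3, 194.2]
tcp_rot: [-179.6, 0.0, 92.9]
ft_force: [-22.7, -1.0, 18.6]
finger_gap: 21.5
grip_force: 11.6
```

```bash
python3 - <<'E'
from look import *
s=snapshot('wrist')
save(s,'w4')
t=sense(); print(t['time'],t['tool_pos'],t['tcp_rot'],t['finger_gap'],t['wrist_torque'],t['ft_force'],t['grip_force'])
cv2.imwrite('pics/w4.png',cv2.resize(s['color'][140:340,220:460,::-1],None,fx=3,fy=3))
E
```

```text
6.9333 [516.32905057 103.32890973 194.22359648] [-1.79605371e+02  4.85681832e-03  9.29495729e+01] 21.72893594071126 [-2.80834187e-01  3.95050051e+00  3.42441961e-03] [-22.37471187  -1.95235752  17.81734362] 11.600431948900223
```

View pics/w4.png

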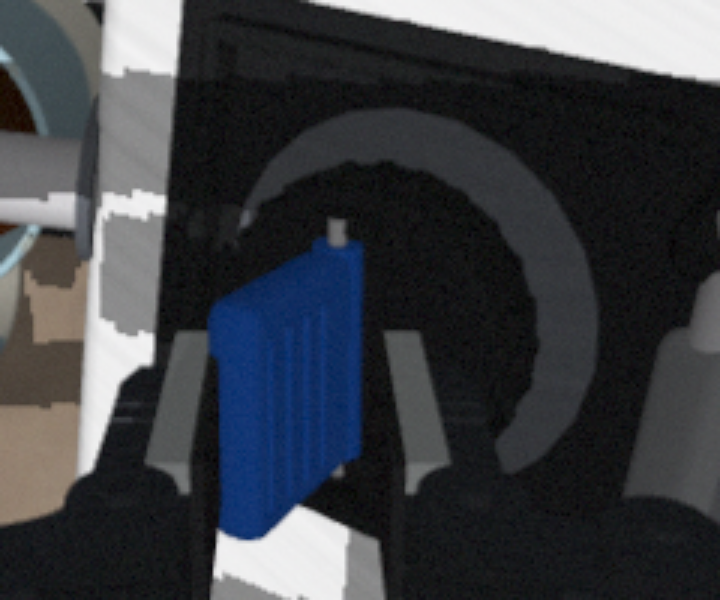

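```bash
cat > tab.py <<'E'
import numpy as np
from scipy.spatial.transform import Rotation as R
b=np.radians(-6); Rb=R.from_euler('z',b)
ax=Rb.apply([-.5,0,.866]); F=np.array([535.,101.5,157.5]); up=Rb.apply([.866,0,.5])
P=F+ax*26.5; p0=np.array([-.05,1,0]); p0-=ax*(p0@ax); p0/=np.linalg.norm(p0)
def pose(a,zm=202,theta=None):
    p=R.from_rotvec(-a*ax).apply(p0); d=np.cross(ax,p)  # y = z x x
    if theta is None: theta=max(0,np.arctan2(d[2],ax[2]))
    t=ax*np.cos(theta)+d*np.sin(theta); n=np.cross(t,p)
    h=np.cross(n,[0,0,1]); h/=np.linalg.norm(h)      # horizontal trace in the plate
    c=P+t*(zm-P[2])/t[2]
    yaw=np.degrees(np.arctan2(h[1],h[0])); tilt=np.degrees(np.arcsin(abs(n[2])))
    return c,yaw,tilt,theta,d
if __name__=='__main__':
    print(P)
    for a in np.arange(0,2.9,.2):
        c,y,ti,th,d=pose(a); print(round(a,1),c.round(1),round(y,1),'tilt',round(ti,1),'fold',round(th,2),d.round(2))
E
python3 tab.py
```

```text
[521.82258489 102.88500214 180.449     ]
0.0 [509.4 104.2 202. ] 92.9 tilt 29.7 fold 0 [-0.87 -0.04 -0.5 ]
0.2 [509.4 104.2 202. ] 79.7 tilt 29.9 fold 0 [-0.85  0.16 -0.5 ]
0.4 [509.4 104.2 202. ] 66.6 tilt 28.8 fold 0 [-0.8   0.35 -0.48]
0.6 [509.4 104.2 202. ] 53.9 tilt 26.5 fold 0 [-0.72  0.53 -0.45]
0.8 [509.4 104.2 202. ] 41.8 tilt 23.2 fold 0 [-0.61  0.69 -0.39]
1.0 [509.4 104.2 202. ] 30.4 tilt 18.9 fold 0 [-0.48  0.82 -0.32]
1.2 [509.4 104.2 202. ] 19.6 tilt 14.0 fold 0 [-0.33  0.91 -0.24]
1.4 [509.4 104.2 202. ] 9.3 tilt 8.6 fold 0 [-0.16  0.98 -0.15]
1.6 [509.4 104.2 202. ] -0.8 tilt 3.0 fold 0 [ 0.01  1.   -0.05]
1.8 [509.7 105.5 202. ] -12.3 tilt 0.0 fold 0.05 [0.19 0.98 0.05]
2.0 [511.2 107.9 202. ] -25.3 tilt 0.0 fold 0.17 [0.35 0.93 0.15]
2.2 [513.5 109.4 202. ] -37.9 tilt 0.0 fold 0.27 [0.5  0.83 0.24]
2.4 [516.  109.7 202. ] -49.9 tilt 0.0 fold 0.35 [0.63 0.71 0.32]
2.6 [518.4 109.1 202. ] -61.2 tilt 0.0 fold 0.42 [0.74 0.55 0.39]
2.8 [520.3 107.7 202. ] -71.9 tilt 0.0 fold 0.47 [0.81 0.38 0.44]
```

```bash
cat > t.py <<'E'
from h import *
t=sense(); print(round(t['time'],2),t['tool_pos'].round(1),'yaw',t['tcp_rot'][2].round(1),'gap',round(float(t['finger_gap']),1),'Tq',t['wrist_torque'].round(2),'F',t['ft_force'].round(1),'grip',round(float(t['grip_force']),1),'j6',t['joint_pos'][5].round(0))
E
echo
```

Request:
play_rows --increments '[[-0.5,[0,-4.5,0],0],[-0.5,[0,-4.5,0],0],[-0.5,[0,0,0],0],[-0.5,[0,0,0],0]]'

```text
time: 7.27
tool_pos: [510.7, 102.8, 193.6]
tcp_rot: [179.9, -0.0, 92.9]
ft_force: [-1.3, 0.6, -0.1]
finger_gap: 21.4
grip_force: 0.0
```

```bash
python3 t.py
```

```text
7.27 [510.7 102.8 193.6] yaw 92.9 gap 21.4 Tq [ 0.01 -0.01  0.02] F [-1.3  0.6 -0.1] grip 0.0 j6 3.0
```

Request:
play_rows --increments '[[-0.53,[0,0,0],0.05],[-0.53,[0,0,0],0.05],[-0.53,[0,0,0],0.05],[-0.53,[0,0,0],0.05]]'

```text
time: 7.6
tool_pos: [511.2, 103.0, 193.6]
tcp_rot: [179.9, -0.0, 81.3]
ft_force: [0.4, 0.1, 0.2]
finger_gap: 19.9
grip_force: 1.8
```

```bash
python3 t.py
```

```text
7.6 [511.2 103.  193.6] yaw 81.3 gap 19.9 Tq [ 0.07 -0.19  0.07] F [0.4 0.1 0.2] grip 1.8 j6 14.0
```

Request:
play_rows --increments '[[-0.53,[0,0,0],0.05],[-0.53,[0,0,0],0.05],[-0.53,[0,0,0],0.05]]'

```text
time: 7.85
tool_pos: [511.1, 102.8, 193.6]
tcp_rot: [179.9, -0.0, 72.7]
ft_force: [-0.4, -0.4, 1.1]
finger_gap: 20.0
grip_force: 2.1
```

```bash
python3 t.py
```

```text
7.85 [511.1 102.8 193.6] yaw 72.7 gap 20.0 Tq [-0.03  0.05  0.06] F [-0.4 -0.4  1.1] grip 2.1 j6 23.0
```

Request:
play_rows --increments '[[-0.54,[0,0,0],0.05],[-0.54,[0,0,0],0.05]]'

```text
time: 8.02
tool_pos: [511.0, 102.8, 193.6]
tcp_rot: [180.0, -0.0, 67.0]
ft_force: [-1.3, -0.8, 2.0]
finger_gap: 19.7
grip_force: 2.3
```

```bash
python3 t.py
```

```text
8.02 [511.  102.8 193.6] yaw 67.0 gap 19.7 Tq [0.03 0.16 0.06] F [-1.3 -0.8  2. ] grip 2.3 j6 29.0
```

Request:
play_rows --increments '[[-0.55,[0,0,0],0.05],[-0.55,[0,0,0],0.05]]'

```text
time: 8.18
tool_pos: [510.8, 102.8, 193.6]
tcp_rot: [180.0, -0.0, 61.3]
ft_force: [-2.1, -0.2, 1.3]
finger_gap: 18.9
grip_force: 2.3
```

```bash
python3 t.py
```

```text
8.18 [510.8 102.8 193.6] yaw 61.3 gap 18.9 Tq [-0.    0.24  0.12] F [-2.1 -0.2  1.3] grip 2.3 j6 34.0
```

Request:
play_rows --increments '[[-0.55,[0,0,0],0.05],[-0.55,[0,0,0],0.05]]'

```text
time: 8.35
tool_pos: [510.7, 102.8, 193.5]
tcp_rot: [180.0, -0.0, 55.5]
ft_force: [-2.4, -0.8, 2.2]
finger_gap: 19.1
grip_force: 2.2
```

```bash
python3 t.py
```

```text
8.35 [510.7 102.8 193.5] yaw 55.5 gap 19.1 Tq [0.02 0.22 0.06] F [-2.4 -0.8  2.2] grip 2.2 j6 40.0
```

Request:
play_rows --increments '[[-0.56,[0,0,0],0.05],[-0.56,[0,0,0],0.05]]'

```text
time: 8.52
tool_pos: [510.6, 102.8, 193.5]
tcp_rot: [-180.0, -0.0, 49.8]
ft_force: [-2.1, 0.0, 1.8]
finger_gap: 19.0
grip_force: 2.2
```

```bash
python3 t.py
```

```text
8.52 [510.6 102.8 193.5] yaw 49.8 gap 19.0 Tq [0.01 0.38 0.09] F [-2.1  0.   1.8] grip 2.2 j6 46.0
```

Request:
play_rows --increments '[[-0.57,[0,0,0],0.05],[-0.57,[0,0,0],0.05]]'

```text
time: 8.68
tool_pos: [510.5, 102.9, 193.5]
tcp_rot: [-180.0, 0.0, 44.1]
ft_force: [-3.3, -0.1, 1.4]
finger_gap: 18.4
grip_force: 2.2
```

```bash
python3 t.py
```

```text
8.68 [510.5 102.9 193.5] yaw 44.1 gap 18.4 Tq [0.08 0.41 0.05] F [-3.3 -0.1  1.4] grip 2.2 j6 52.0
```

Request:
play_rows --increments '[[-0.58,[0,-0.7,0],0.05],[-0.58,[0,-0.7,0],0.05]]'

```text
time: 8.85
tool_pos: [509.9, 103.7, 193.4]
tcp_rot: [180.0, -0.0, 38.3]
ft_force: [0.2, -2.6, 0.0]
finger_gap: 18.0
grip_force: 2.0
```

```bash
python3 t.py
```

```text
8.85 [509.9 103.7 193.4] yaw 38.3 gap 18.0 Tq [-0.31 -0.21  0.07] F [ 0.2 -2.6  0. ] grip 2.0 j6 58.0
```

Request:
play_rows --increments '[[-0.6,[0,0,0],0.05],[-0.6,[0,0,0],0.05]]'

```text
time: 9.02
tool_pos: [510.0, 103.7, 193.5]
tcp_rot: [180.0, -0.0, 32.6]
ft_force: [0.6, -0.9, 0.1]
finger_gap: 17.0
grip_force: 2.0
```

```bash
python3 t.py
```

```text
9.02 [510.  103.7 193.5] yaw 32.6 gap 17.0 Tq [-0.17 -0.03  0.06] F [ 0.6 -0.9  0.1] grip 2.0 j6 63.0
```

Request:
play_rows --increments '[[-0.62,[0,0,0],0.05],[-0.62,[0,0,0],0.05]]'

```text
time: 9.18
tool_pos: [510.0, 103.8, 193.5]
tcp_rot: [180.0, -0.0, 26.9]
ft_force: [-0.1, -0.1, 1.2]
finger_gap: 16.2
grip_force: 1.9
```

```bash
python3 t.py
```

```text
9.18 [510.  103.8 193.5] yaw 26.9 gap 16.2 Tq [-0.03  0.03  0.05] F [-0.1 -0.1  1.2] grip 1.9 j6 69.0
```

Request:
play_rows --increments '[[-0.63,[0,0,0],0.05],[-0.63,[0,0,0],0.05]]'

```text
time: 9.35
tool_pos: [510.0, 103.8, 193.5]
tcp_rot: [180.0, -0.0, 21.2]
ft_force: [0.2, -0.1, 1.4]
finger_gap: 16.1
grip_force: 4.1
```

```bash
python3 t.py
```

```text
9.35 [510.  103.8 193.5] yaw 21.2 gap 16.1 Tq [ 0.01 -0.    0.18] F [ 0.2 -0.1  1.4] grip 4.1 j6 75.0
```

Request:
play_rows --increments '[[-0.63,[0,0,0],0.05],[-0.63,[0,0,0],0]]'

```text
time: 9.52
tool_pos: [509.9, 103.8, 193.5]
tcp_rot: [180.0, -0.0, 18.3]
ft_force: [-0.6, 0.6, 0.9]
finger_gap: 15.9
grip_force: 2.5
```

```bash
python3 t.py
```

```text
9.52 [509.9 103.8 193.5] yaw 18.3 gap 15.9 Tq [-0.03  0.07  0.07] F [-0.6  0.6  0.9] grip 2.5 j6 78.0
```

Request:
play_rows --increments '[[-0.64,[0,0,0],0.05],[-0.64,[0,0,0],0]]'

```text
time: 9.68
tool_pos: [509.9, 103.9, 193.6]
tcp_rot: [180.0, -0.0, 15.5]
ft_force: [-0.7, -0.8, 1.8]
finger_gap: 15.5
grip_force: 4.9
```

```bash
python3 t.py
```

```text
9.68 [509.9 103.9 193.6] yaw 15.5 gap 15.5 Tq [-0.05 -0.    0.14] F [-0.7 -0.8  1.8] grip 4.9 j6 80.0
```

Request:
play_rows --increments '[[-0.64,[0,0,0],0.05],[-0.64,[0,0,0],0]]'

```text
time: 9.85
tool_pos: [509.8, 103.9, 193.7]
tcp_rot: [180.0, -0.0, 12.7]
ft_force: [-0.8, -0.6, 2.6]
finger_gap: 15.4
grip_force: 5.4
```

```bash
python3 t.py
```

```text
9.85 [509.8 103.9 193.7] yaw 12.7 gap 15.4 Tq [ 0.02 -0.03  0.16] F [-0.8 -0.6  2.6] grip 5.4 j6 83.0
```

Request:
play_rows --increments '[[-0.64,[0,0,0],0.05],[-0.64,[0,0,0],0]]'

```text
time: 10.02
tool_pos: [509.6, 103.8, 193.4]
tcp_rot: [180.0, -0.0, 9.9]
ft_force: [-0.6, 0.4, 0.1]
finger_gap: 15.6
grip_force: 0.5
```

```bash
python3 t.py
```

```text
10.02 [509.6 103.8 193.4] yaw 9.9 gap 15.6 Tq [-0.06  0.06  0.06] F [-0.6  0.4  0.1] grip 0.5 j6 86.0
```

Request:
play_rows --increments '[[-0.64,[0,0,0],0.05],[-0.64,[0,0,0],0]]'

```text
time: 10.18
tool_pos: [509.5, 103.8, 193.1]
tcp_rot: [180.0, 0.0, 7.0]
ft_force: [0.3, -0.0, 0.9]
finger_gap: 15.4
grip_force: 0.6
```

```bash
python3 t.py
```

```text
10.18 [509.5 103.8 193.1] yaw 7.0 gap 15.4 Tq [ 0.04 -0.01  0.01] F [ 0.3 -0.   0.9] grip 0.6 j6 89.0
```

Request:
play_rows --increments '[[-0.64,[0,0,0],0.05],[-0.64,[0,0,0],0]]'

```text
time: 10.35
tool_pos: [509.5, 103.8, 193.2]
tcp_rot: [-180.0, -0.0, 4.2]
ft_force: [1.4, 0.3, 0.6]
finger_gap: 15.5
grip_force: 3.2
```

```bash
python3 t.py
```

```text
10.35 [509.5 103.8 193.2] yaw 4.2 gap 15.5 Tq [-0.05 -0.13  0.11] F [1.4 0.3 0.6] grip 3.2 j6 92.0
```

Request:
play_rows --increments '[[-0.64,[0,0,0],0.04]]'

```text
time: 10.43
tool_pos: [509.5, 103.8, 193.3]
tcp_rot: [180.0, -0.0, 2.1]
ft_force: [0.2, -0.0, 0.9]
finger_gap: 15.3
grip_force: 5.9
```

```bash
python3 t.py
```

```text
10.43 [509.5 103.8 193.3] yaw 2.1 gap 15.3 Tq [-0.03 -0.06  0.2 ] F [ 0.2 -0.   0.9] grip 5.9 j6 94.0
```

Request:
play_rows --increments '[[-0.64,[0,0,0],0.04]]'

```text
time: 10.52
tool_pos: [509.5, 103.9, 193.3]
tcp_rot: [180.0, -0.0, -0.3]
ft_force: [1.1, 0.3, 0.1]
finger_gap: 15.6
grip_force: 0.4
```

```bash
python3 t.py
```

```text
10.52 [509.5 103.9 193.3] yaw -0.3 gap 15.6 Tq [-0.03 -0.09  0.03] F [1.1 0.3 0.1] grip 0.4 j6 96.0
```

Request:
play_rows --increments '[[-0.64,[0,0,0],0.04]]'

```text
time: 10.6
tool_pos: [509.5, 103.8, 193.2]
tcp_rot: [180.0, 0.0, -2.6]
ft_force: [0.8, -0.1, 0.2]
finger_gap: 15.3
grip_force: 0.5
```

```bash
python3 t.py
```

```text
10.6 [509.5 103.8 193.2] yaw -2.6 gap 15.3 Tq [-0.03 -0.1   0.05] F [ 0.8 -0.1  0.2] grip 0.5 j6 98.0
```

Request:
play_rows --increments '[[-0.64,[0,0,0],0.04]]'

```text
time: 10.68
tool_pos: [509.4, 103.8, 193.2]
tcp_rot: [180.0, 0.0, -4.9]
ft_force: [1.7, -0.2, -0.2]
finger_gap: 15.2
grip_force: 1.7
```

```bash
python3 t.py
```

```text
10.68 [509.4 103.8 193.2] yaw -4.9 gap 15.2 Tq [ 0.   -0.17  0.06] F [ 1.7 -0.2 -0.2] grip 1.7 j6 101.0
```

```bash
python3 - <<'E'
from look import *
s=snapshot('wrist')
print(s['world_from_camera'].round(3).tolist())
cv2.imwrite('pics/w5.png',cv2.resize(s['color'][140:340,220:460,::-1],None,fx=3,fy=3))
E
```

```text
[[-0.085, -0.948, -0.308, 588.051], [-0.996, 0.081, 0.027, 96.929], [-0.0, 0.309, -0.951, 336.211], [0.0, 0.0, 0.0, 1.0]]
```

View pics/w5.png

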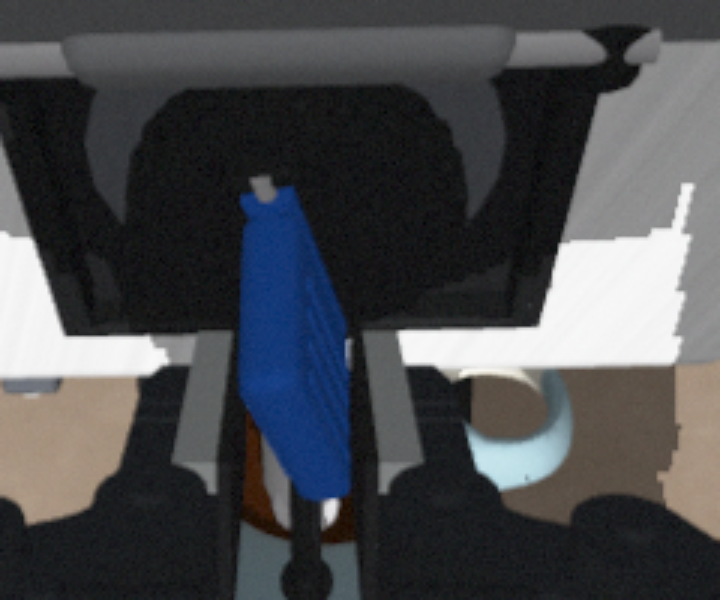

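```bash
cat > fit.py <<'E'
from h import *
from tab import ax,P,p0
from scipy.optimize import minimize
def fit(s,a0,th0=0.05,fitth=True):
    hsv=cv2.cvtColor(s['color'],cv2.COLOR_RGB2HSV); m=cv2.inRange(hsv,(105,150,40),(125,255,255))
    n,l,st,_=cv2.connectedComponentsWithStats(m); m=(l==1+np.argmax(st[1:,4])).astype(np.uint8)
    wc=np.linalg.inv(s['world_from_camera']); K=s['intrinsics']
    def ren(v):
        a,th,dx,dy=v; p=R.from_rotvec(-a*ax).apply(p0); d=np.cross(ax,p); t=ax*np.cos(th)+d*np.sin(th); n=np.cross(t,p)
        c=P+[dx,dy,0]
        q=np.array([c+p*i*18+t*z+n*j*4.5 for i in(-1,1) for j in(-1,1) for z in(-3,32)])
        q=(wc[:3,:3]@q.T+wc[:3,3:]); q=K@q; q=(q[:2]/q[2]).T*4
        im=np.zeros((1600,2560),np.uint8); cv2.fillConvexPoly(im,cv2.convexHull(q.round().astype(np.int32)),1)
        return cv2.resize(im*1.0,(640,400),interpolation=cv2.INTER_AREA)
    def cost(v):
        r=ren(v); return np.abs(r-m).sum()/m.sum()+ .3*max(0,-v[1])+.002*(v[2]**2+v[3]**2)
    best=min((minimize(cost,[a,t,0,0],method='Nelder-Mead',options=dict(initial_simplex=np.array([[a,t,0,0],[a+.15,t,0,0],[a,t+.15,0,0],[a,t,3,0],[a,t,0,3]]),maxiter=150)) for a in a0 for t in (0.05,.3)),key=lambda o:o.fun)
    return best.x.round(3),round(best.fun,3)
if __name__=='__main__':
    import sys
    print(fit(snapshot('wrist'),[float(x) for x in sys.argv[1:]]))
E
python3 fit.py 1.2 1.5 1.8; python3 t.py
```

```text
(array([ 1.484, -0.043, -0.095, -0.159]), np.float64(0.143))
10.78 [509.5 103.8 193.2] yaw -4.9 gap 15.4 Tq [ 0.   -0.12  0.03] F [ 1.   0.4 -0.5] grip 1.0 j6 101.0
```

Request:
play_rows --increments '[[-0.67,[0,0,0],0]]'

```text
time: 10.87
tool_pos: [509.5, 103.8, 193.3]
tcp_rot: [180.0, -0.0, -4.8]
ft_force: [-0.1, 0.0, 0.7]
finger_gap: 14.1
grip_force: 4.7
```

```bash
python3 t.py
```

```text
10.87 [509.5 103.8 193.3] yaw -4.8 gap 14.1 Tq [-0.08 -0.14  0.06] F [-0.1  0.   0.7] grip 4.7 j6 101.0
```

Request:
play_rows --increments '[[-0.7,[0,0,0],0]]'

```text
time: 10.95
tool_pos: [509.3, 103.8, 193.2]
tcp_rot: [180.0, 0.0, -4.9]
ft_force: [0.0, -0.9, -0.3]
finger_gap: 12.7
grip_force: 2.0
```

```bash
python3 t.py
```

```text
10.95 [509.3 103.8 193.2] yaw -4.9 gap 12.7 Tq [-0.07  0.05 -0.01] F [ 0.  -0.9 -0.3] grip 2.0 j6 101.0
```

Request:
play_rows --increments '[[-0.7,[0,0,0],0]]'

```text
time: 11.03
tool_pos: [509.2, 103.8, 193.1]
tcp_rot: [180.0, 0.0, -5.0]
ft_force: [-0.0, -1.1, -0.2]
finger_gap: 12.9
grip_force: 1.7
```

```bash
python3 t.py; python3 fit.py 1.5 1.7
```

```text
11.03 [509.2 103.8 193.1] yaw -5.0 gap 12.9 Tq [-0.06  0.09 -0.02] F [-0.  -1.1 -0.2] grip 1.7 j6 101.0
(array([ 1.554, -0.037,  0.222, -0.121]), np.float64(0.145))
```

Request:
play_rows --increments '[[-0.7,[0,0,0],0.03]]'

```text
time: 11.17
tool_pos: [509.3, 103.8, 193.1]
tcp_rot: [180.0, 0.0, -6.7]
ft_force: [1.2, -0.5, -0.1]
finger_gap: 12.9
grip_force: 4.2
```

```bash
python3 t.py
```

```text
11.17 [509.3 103.8 193.1] yaw -6.7 gap 12.9 Tq [-0.09 -0.27  0.06] F [ 1.2 -0.5 -0.1] grip 4.2 j6 103.0
```

Request:
play_rows --increments '[[-0.7,[0,0,0],0.03]]'

```text
time: 11.25
tool_pos: [509.4, 103.8, 193.2]
tcp_rot: [180.0, 0.0, -8.5]
ft_force: [0.7, -0.6, 0.0]
finger_gap: 12.9
grip_force: 3.2
```

```bash
python3 t.py
```

```text
11.25 [509.4 103.8 193.2] yaw -8.5 gap 12.9 Tq [-0.13 -0.18  0.07] F [ 0.7 -0.6  0. ] grip 3.2 j6 104.0
```

Request:
play_rows --increments '[[-0.7,[0,-0.3,0],0.04]]'

```text
time: 11.33
tool_pos: [509.5, 104.0, 193.3]
tcp_rot: [180.0, -0.0, -10.8]
ft_force: [-0.3, -0.3, 0.3]
finger_gap: 12.5
grip_force: 9.1
```

```bash
python3 t.py
```

```text
11.33 [509.5 104.  193.3] yaw -10.8 gap 12.5 Tq [-0.28 -0.18  0.32] F [-0.3 -0.3  0.3] grip 9.1 j6 107.0
```

Request:
play_rows --increments '[[-0.7,[0,-0.3,0],0.04]]'

```text
time: 11.42
tool_pos: [509.6, 104.2, 193.3]
tcp_rot: [180.0, -0.0, -13.1]
ft_force: [-0.0, -0.9, 0.6]
finger_gap: 12.8
grip_force: 5.7
```

```bash
python3 t.py
```

```text
11.42 [509.6 104.2 193.3] yaw -13.1 gap 12.8 Tq [-0.32 -0.07  0.13] F [-0.  -0.9  0.6] grip 5.7 j6 109.0
```

Request:
play_rows --increments '[[-0.7,[0,-0.3,0],0.04]]'

```text
time: 11.5
tool_pos: [509.7, 104.6, 193.3]
tcp_rot: [180.0, -0.0, -15.4]
ft_force: [-0.2, -0.0, 0.3]
finger_gap: 13.0
grip_force: 13.0
```

```bash
python3 t.py
```

```text
11.5 [509.7 104.6 193.3] yaw -15.4 gap 13.0 Tq [-0.23 -0.05  0.39] F [-0.2 -0.   0.3] grip 13.0 j6 111.0
```

Request:
play_rows --increments '[[-0.7,[0,-0.3,0],0.04]]'

```text
time: 11.58
tool_pos: [509.8, 104.9, 193.4]
tcp_rot: [180.0, -0.0, -17.7]
ft_force: [0.5, -0.7, 0.9]
finger_gap: 12.9
grip_force: 9.2
```

```bash
python3 t.py;python3 fit.py 1.5 1.7
```

```text
11.58 [509.8 104.9 193.4] yaw -17.7 gap 12.9 Tq [-0.16 -0.19  0.26] F [ 0.5 -0.7  0.9] grip 9.2 j6 114.0
(array([ 1.707, -0.003,  0.298, -0.037]), np.float64(0.139))
```

Request:
play_rows --increments '[[-0.7,[0.2,-0.4,0],0.03]]'

```text
time: 11.72
tool_pos: [510.0, 105.3, 193.4]
tcp_rot: [180.0, -0.0, -19.3]
ft_force: [-0.4, 0.5, 1.5]
finger_gap: 12.9
grip_force: 14.8
```

```bash
python3 t.py
```

```text
11.72 [510.  105.3 193.4] yaw -19.3 gap 12.9 Tq [-0.15  0.07  0.39] F [-0.4  0.5  1.5] grip 14.8 j6 115.0
```

Request:
play_rows --increments '[[-0.7,[0.2,-0.4,0],0.03]]'

```text
time: 11.8
tool_pos: [510.2, 105.7, 193.4]
tcp_rot: [180.0, 0.0, -21.0]
ft_force: [-1.6, 0.7, 1.9]
finger_gap: 13.2
grip_force: 18.7
```

```bash
python3 t.py
```

```text
11.8 [510.2 105.7 193.4] yaw -21.0 gap 13.2 Tq [-0.19  0.23  0.48] F [-1.6  0.7  1.9] grip 18.7 j6 117.0
```

Request:
play_rows --increments '[[-0.7,[0.2,-0.4,0],0.03]]'

```text
time: 11.88
tool_pos: [510.4, 106.0, 193.3]
tcp_rot: [180.0, 0.0, -22.8]
ft_force: [-1.6, -1.6, 1.4]
finger_gap: 12.8
grip_force: 1.6
```

```bash
python3 t.py
```

```text
11.88 [510.4 106.  193.3] yaw -22.8 gap 12.8 Tq [-0.25  0.32  0.  ] F [-1.6 -1.6  1.4] grip 1.6 j6 119.0
```

Request:
play_rows --increments '[[-0.7,[0.2,-0.4,0],0.03]]'

```text
time: 11.97
tool_pos: [510.7, 106.1, 193.2]
tcp_rot: [180.0, 0.0, -24.5]
ft_force: [-1.1, -0.3, 0.9]
finger_gap: 13.0
grip_force: 0.8
```

```bash
python3 t.py;python3 fit.py 1.7 1.9
```

```text
11.97 [510.7 106.1 193.2] yaw -24.5 gap 13.0 Tq [-0.2   0.26  0.06] F [-1.1 -0.3  0.9] grip 0.8 j6 121.0
(array([ 1.833,  0.046, -0.233,  0.1  ]), np.float64(0.132))
```

Request:
play_rows --increments '[[-0.7,[0.4,-0.3,0],0.03]]'

```text
time: 12.1
tool_pos: [511.1, 106.2, 193.1]
tcp_rot: [180.0, 0.0, -26.1]
ft_force: [-1.9, -1.3, 0.9]
finger_gap: 13.1
grip_force: 0.8
```

```bash
python3 t.py
```

```text
12.1 [511.1 106.2 193.1] yaw -26.1 gap 13.1 Tq [-0.19  0.29  0.04] F [-1.9 -1.3  0.9] grip 0.8 j6 122.0
```

Request:
play_rows --increments '[[-0.7,[0.4,-0.3,0],0.03]]'

```text
time: 12.18
tool_pos: [511.6, 106.3, 193.1]
tcp_rot: [180.0, 0.0, -27.9]
ft_force: [-2.0, -0.6, 0.9]
finger_gap: 12.5
grip_force: 1.5
```

```bash
python3 t.py
```

```text
12.18 [511.6 106.3 193.1] yaw -27.9 gap 12.5 Tq [-0.13  0.39 -0.03] F [-2.  -0.6  0.9] grip 1.5 j6 124.0
```

Request:
play_rows --increments '[[-0.7,[0.4,-0.3,0],0.03]]'

```text
time: 12.27
tool_pos: [511.8, 106.6, 193.0]
tcp_rot: [180.0, 0.1, -29.6]
ft_force: [-4.4, 0.5, 1.8]
finger_gap: 12.8
grip_force: 4.0
```

```bash
python3 t.py; python3 fit.py 1.8 2
```

```text
12.27 [511.8 106.6 193. ] yaw -29.6 gap 12.8 Tq [0.05 0.73 0.11] F [-4.4  0.5  1.8] grip 4.0 j6 126.0
(array([1.896, 0.07 , 0.199, 0.225]), np.float64(0.142))
```

Request:
play_rows --increments '[[-0.7,[0.4,-0.3,0],0.03]]'

```text
time: 12.4
tool_pos: [512.1, 106.8, 193.0]
tcp_rot: [180.0, 0.1, -31.3]
ft_force: [-5.4, 0.9, 2.7]
finger_gap: 13.0
grip_force: 6.1
```

```bash
python3 t.py
```

```text
12.4 [512.1 106.8 193. ] yaw -31.3 gap 13.0 Tq [0.18 1.04 0.16] F [-5.4  0.9  2.7] grip 6.1 j6 127.0
```

Request:
play_rows --increments '[[-0.7,[0.4,-0.3,0],0.03]]'

```text
time: 12.48
tool_pos: [512.3, 107.1, 193.1]
tcp_rot: [179.9, 0.1, -33.0]
ft_force: [-7.9, 1.7, 4.1]
finger_gap: 12.9
grip_force: 8.9
```

```bash
python3 t.py;python3 fit.py 1.8 2
```

```text
12.48 [512.3 107.1 193.1] yaw -33.0 gap 12.9 Tq [0.28 1.32 0.16] F [-7.9  1.7  4.1] grip 8.9 j6 129.0
(array([1.936, 0.092, 0.598, 0.127]), np.float64(0.152))
```

Request:
play_rows --increments '[[-0.7,[-1.4,0,0],0]]'

```text
time: 12.62
tool_pos: [511.7, 107.6, 193.1]
tcp_rot: [180.0, 0.1, -33.0]
ft_force: [0.3, -0.7, -0.7]
finger_gap: 12.8
grip_force: 6.8
```

```bash
python3 t.py
```

```text
12.62 [511.7 107.6 193.1] yaw -33.0 gap 12.8 Tq [-0.27 -0.01  0.15] F [ 0.3 -0.7 -0.7] grip 6.8 j6 129.0
```

Request:
play_rows --increments '[[-0.7,[0,-0.5,0],0.035]]'

```text
time: 12.7
tool_pos: [512.1, 107.9, 193.1]
tcp_rot: [180.0, 0.0, -35.0]
ft_force: [-2.7, 0.7, 1.1]
finger_gap: 12.7
grip_force: 11.3
```

```bash
python3 t.py
```

```text
12.7 [512.1 107.9 193.1] yaw -35.0 gap 12.7 Tq [-0.09  0.52  0.25] F [-2.7  0.7  1.1] grip 11.3 j6 131.0
```

Request:
play_rows --increments '[[-0.7,[0,-0.5,0],0.035]]'

```text
time: 12.78
tool_pos: [512.6, 108.2, 193.1]
tcp_rot: [180.0, 0.0, -37.1]
ft_force: [-1.4, -0.4, 0.5]
finger_gap: 12.8
grip_force: 5.7
```

```bash
python3 t.py; python3 fit.py 1.9 2
```

```text
12.78 [512.6 108.2 193.1] yaw -37.1 gap 12.8 Tq [-0.08  0.33  0.13] F [-1.4 -0.4  0.5] grip 5.7 j6 133.0
(array([2.011, 0.145, 0.12 , 0.31 ]), np.float64(0.144))
```

Request:
play_rows --increments '[[-0.66,[0,0,0],0],[-0.6,[0,0,0],0],[-0.55,[0,0,0],0],[-0.55,[0,0,0],0],[-0.55,[0,0,-5],0],[-0.55,[0,0,-10],0],[-0.55,[0,0,-15],0],[-0.55,[0,0,-15],0],[-0.55,[0,0,0],0]]'

```text
time: 13.58
tool_pos: [514.8, 108.4, 242.9]
tcp_rot: [-179.7, -0.3, -37.1]
ft_force: [1.4, -0.7, 1.2]
finger_gap: 19.2
grip_force: 0.0
```

```bash
python3 t.py; python3 fit.py 1.9 2.1
```

```text
13.58 [514.8 108.4 242.9] yaw -37.1 gap 19.2 Tq [ 0.01 -0.02 -0.  ] F [ 1.4 -0.7  1.2] grip 0.0 j6 133.0
(array([1.976, 0.146, 0.229, 0.258]), np.float64(0.134))
```

Request:
play_rows --increments '[[-1,[0,0,0],-0.12],[-1,[0,0,0],-0.12],[-1,[0,0,0],-0.12],[-1,[0,0,0],-0.12],[-1,[0,0,0],-0.12],[-1,[0,0,0],-0.045],[-1,[-4,14,0],0],[-1,[0,15,0],0],[-1,[0,0,0],0],[-1,[0,0,15],0],[-1,[0,0,15],0],[-1,[0,0,0],0]]'

```text
time: 14.63
tool_pos: [506.9, 79.4, 204.7]
tcp_rot: [-180.0, 0.3, -0.2]
ft_force: [-0.7, 0.9, -1.2]
finger_gap: 0.1
grip_force: 0.0
```

```bash
python3 t.py; python3 fit.py 1.9 2.1
```

```text
14.63 [506.9  79.4 204.7] yaw -0.2 gap 0.1 Tq [-0.01  0.04 -0.02] F [-0.7  0.9 -1.2] grip 0.0 j6 93.0
(array([2.002, 0.157, 0.555, 0.356]), np.float64(0.136))
```

Request:
play_rows --increments '[[-1,[3,0,8],0],[-1,[0,-4,4],0],[-1,[0.5,-3,0],0],[-1,[0.5,-3,0],0],[-1,[0.5,-3,0],0],[-1,[0.5,-3,0],0],[-1,[0.5,-3,0],0],[-1,[0.5,-3,0],0]]'

```text
time: 15.35
tool_pos: [515.0, 101.5, 196.7]
tcp_rot: [180.0, -0.0, -0.2]
ft_force: [-0.8, -1.9, 0.6]
finger_gap: 0.0
grip_force: 1.1
```

```bash
python3 t.py; python3 fit.py 1.9 2.1
```

```text
15.35 [515.  101.5 196.7] yaw -0.2 gap 0.0 Tq [-0.48  0.05 -0.02] F [-0.8 -1.9  0.6] grip 1.1 j6 96.0
(array([2.053, 0.625, 1.647, 0.607]), np.float64(0.249))
```

Request:
play_rows --increments '[[-1,[0.5,-3,0],0],[-1,[0.5,-3,0],0],[-1,[0.5,-3,0],0],[-1,[0.5,-3,0],0]]'

```text
time: 15.73
tool_pos: [516.8, 113.6, 196.3]
tcp_rot: [-180.0, 0.0, -0.2]
ft_force: [-1.7, -2.2, 0.4]
finger_gap: 0.1
grip_force: 0.7
```

```bash
python3 t.py; python3 fit.py 1.9 2.1
```

```text
15.73 [516.8 113.6 196.3] yaw -0.2 gap 0.1 Tq [-0.26  0.15  0.01] F [-1.7 -2.2  0.4] grip 0.7 j6 97.0
(array([2.233, 0.974, 1.601, 1.768]), np.float64(0.43))
```

Request:
play_rows --increments '[[-1,[0,-3,0],0],[-1,[0,-3,0],0],[-1,[0,-2,0],0],[-1,[0,0,2],0],[-1,[0,0,2],0],[-1,[0,0,2],0],[-1,[0,0,0],0]]'

```text
time: 16.37
tool_pos: [516.7, 121.2, 189.8]
tcp_rot: [-180.0, 0.0, -0.2]
ft_force: [-0.7, -0.1, 1.3]
finger_gap: 0.4
grip_force: 0.5
```

```bash
python3 t.py
```

```text
16.37 [516.7 121.2 189.8] yaw -0.2 gap 0.4 Tq [0.05 0.02 0.03] F [-0.7 -0.1  1.3] grip 0.5 j6 98.0
```

Request:
play_rows --increments '[[-1,[0,0,1],0],[-1,[0,0,1],0],[-1,[0,0,0],0]]'

```text
time: 16.62
tool_pos: [516.9, 121.2, 188.1]
tcp_rot: [-180.0, 0.0, -0.2]
ft_force: [0.0, 0.3, 1.7]
finger_gap: -0.0
grip_force: 0.7
```

```bash
python3 t.py
```

```text
16.62 [516.9 121.2 188.1] yaw -0.2 gap -0.0 Tq [ 0.05 -0.03 -0.02] F [0.  0.3 1.7] grip 0.7 j6 98.0
```

Request:
play_rows --increments '[[-1,[0,0,0.7],0],[-1,[0,0,0.7],0],[-1,[0,0,0],0]]'

```text
time: 16.87
tool_pos: [516.9, 121.2, 186.8]
tcp_rot: [-180.0, -0.0, -0.2]
ft_force: [0.2, 1.0, 2.5]
finger_gap: -0.1
grip_force: 0.8
```

```bash
python3 t.py
```

```text
16.87 [516.9 121.2 186.8] yaw -0.2 gap -0.1 Tq [ 0.07 -0.05  0.02] F [0.2 1.  2.5] grip 0.8 j6 98.0
```

Request:
play_rows --increments '[[-1,[0.3,0,0.5],0],[-1,[0.3,0,0.5],0],[-1,[0,0,0],0]]'

```text
time: 17.12
tool_pos: [517.5, 121.3, 186.1]
tcp_rot: [-180.0, -0.0, -0.2]
ft_force: [-1.2, 1.5, 4.1]
finger_gap: 0.1
grip_force: 2.2
```

```bash
python3 t.py
```

```text
17.12 [517.5 121.3 186.1] yaw -0.2 gap 0.1 Tq [ 0.19  0.22 -0.01] F [-1.2  1.5  4.1] grip 2.2 j6 98.0
```

Request:
play_rows --increments '[[-1,[0.3,0,0.5],0],[-1,[0,0,0],0]]'

```text
time: 17.28
tool_pos: [517.7, 121.4, 185.9]
tcp_rot: [-180.0, 0.0, -0.2]
ft_force: [-4.2, 0.5, 6.9]
finger_gap: -0.1
grip_force: 3.8
```

```bash
python3 t.py
```

```text
17.28 [517.7 121.4 185.9] yaw -0.2 gap -0.1 Tq [ 0.17  0.59 -0.01] F [-4.2  0.5  6.9] grip 3.8 j6 98.0
```

Request:
play_rows --increments '[[-1,[0,0,0],0],[-1,[-1,0,-2],0],[-1,[-3,0,-10],0],[-1,[-10,0,-25],0],[-1,[-10,0,-35],0],[-1,[-10,0,-35],0],[-1,[-10,0,-35],0],[-1,[0,0,0],0],[-1,[0,0,0],0]]'

```text
time: 18.03
tool_pos: [474.6, 121.5, 331.0]
tcp_rot: [-180.0, -0.4, -0.2]
ft_force: [0.0, -0.9, -1.3]
finger_gap: -0.1
grip_force: 0.0
```

```bash
python3 - <<'E'
from look import *
s=snapshot('wrist')
from fit import fit
print(fit(s,[1.9,2.1]))
c=crop(s,[525,110,185],80,4); c2=crop(snapshot('top'),[540,100,200],50,4)
cv2.imwrite('pics/w6.png',np.hstack([cv2.resize(c,(400,400)),cv2.resize(c2,(400,400))]))
for n in ['wrist','scene']:
    s=snapshot(n)
    for q in ['cover_edge','cover_hinge']:print(n,q,[(w(s,x['xyz']).round(1).tolist(),round(x['p'],2)) for x in pinpoint(q,s)[:1]])
E
python3 t.py
```

```text
(array([ 1.949,  1.657, -0.853, -0.452]), np.float64(0.081))
crop origin 253 41 zoom 4
crop origin 238 138 zoom 4
wrist cover_edge [([561.4, 95.8, 212.6], 0.58)]
wrist cover_hinge [([565.4, 96.5, 217.9], 0.71)]
scene cover_edge [([614.5, 99.1, 301.0], 0.76)]
scene cover_hinge [([565.5, 95.1, 212.2], 0.93)]
18.43 [473.4 121.3 326.2] yaw -0.2 gap 0.1 Tq [ 0.01 -0.   -0.01] F [-0.3 -0.2 -0.1] grip 0.0 j6 99.0
```

View pics/w6.png

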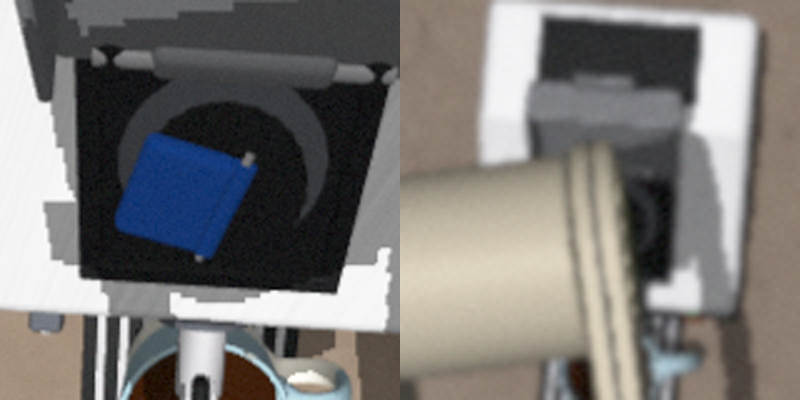

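View pics/top0.png

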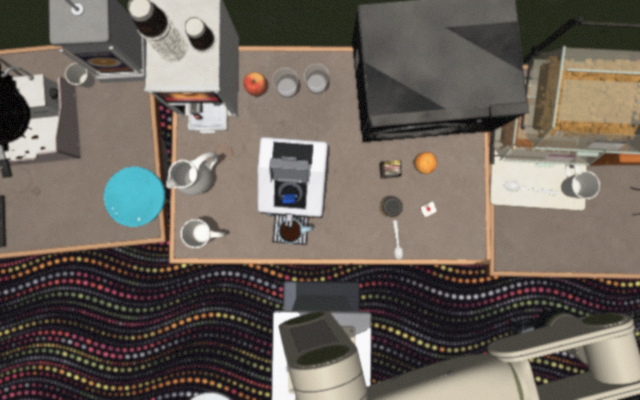

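Request:
play_rows --increments '[[-1,[0,12,-13],0],[-1,[0,12,-13],0],[-1,[24,0,0],0],[-1,[24,0,0],0],[-1,[24,0,0],0],[-1,[24,0,0],0],[-1,[24,0,0],0],[-1,[24,0,0],0],[-1,[24,0,0],0],[-1,[24,0,0],0],[-1,[0,0,0],0],[-1,[0,0,0],0]]'

```text
time: 19.43
tool_pos: [666.6, 95.2, 352.9]
tcp_rot: [180.0, 0.1, -0.3]
ft_force: [-0.4, -1.3, 0.5]
finger_gap: 0.1
grip_force: 0.0
```

Request:
play_rows --increments '[[-1,[0,0,20],0],[-1,[0,0,20],0],[-1,[0,0,20],0],[-1,[0,0,5],0],[-1,[0,0,0],0],[-1,[0,0,0],0]]'

```text
time: 19.93
tool_pos: [665.6, 96.4, 290.2]
tcp_rot: [-180.0, -0.1, -0.2]
ft_force: [-0.3, 0.7, 0.0]
finger_gap: -0.2
grip_force: 0.0
```

```bash
python3 t.py; python3 - <<'E'
import numpy as np
H=np.array([564.5,216.2])
for psi in range(90,211,10):
    a=np.radians(psi); n=np.array([np.sin(a),-np.cos(a)]); Q=H+(80 if psi<200 else 85)*np.array([np.cos(a),np.sin(a)])+4*n
    print(psi,(Q+[11 if psi<180 else -11 if psi>180 else 0,0]).round(0))
E
```

```text
19.93 [665.6  96.4 290.2] yaw -0.2 gap -0.2 Tq [-0.01 -0.02 -0.  ] F [-0.3  0.7  0. ] grip 0.0 j6 94.0
90 [580. 296.]
100 [566. 296.]
110 [552. 293.]
120 [539. 287.]
130 [527. 280.]
140 [517. 271.]
150 [508. 260.]
160 [502. 247.]
170 [497. 234.]
180 [484. 220.]
190 [474. 206.]
200 [472. 191.]
210 [478. 177.]
```

Request:
play_rows --increments '[[-1,[-14,0,0],0],[-1,[-14,0,0],0],[-1,[-12,0,0],0],[-1,[-8,0,0],0],[-1,[-8,0,0],0],[-1,[-8,0,0],0],[-1,[-8,0,0],0],[-1,[-8,0,0],0],[-1,[-6,0,0],0],[-1,[0,0,0],0]]'

```text
time: 20.77
tool_pos: [578.7, 97.1, 288.7]
tcp_rot: [-180.0, 0.0, -0.2]
ft_force: [0.3, -0.5, -0.9]
finger_gap: 0.1
grip_force: 0.0
```

```bash
python3 t.py
```

```text
20.77 [578.7  97.1 288.7] yaw -0.2 gap 0.1 Tq [ 0.04  0.01 -0.03] F [ 0.3 -0.5 -0.9] grip 0.0 j6 95.0
```

Request:
play_rows --increments '[[-1,[-7,0,0],0],[-1,[-7,0,0],0],[-1,[-7,0,0],0],[-1,[-7,0,0],0],[-1,[-7,0,2],0],[-1,[-6,0,3],0],[-1,[-6,0,3],0],[-1,[-6,0,4],0],[-1,[-5,0,4],0],[-1,[-5,0,5],0],[-1,[-5,0,5],0],[-1,[0,0,0],0]]'

```text
time: 21.77
tool_pos: [510.2, 97.2, 260.8]
tcp_rot: [180.0, 0.1, -0.2]
ft_force: [-0.2, 0.7, -1.1]
finger_gap: -0.2
grip_force: 0.0
```

```bash
python3 t.py
```

```text
21.77 [510.2  97.2 260.8] yaw -0.2 gap -0.2 Tq [-0.02  0.01 -0.01] F [-0.2  0.7 -1.1] grip 0.0 j6 95.0
```

Request:
play_rows --increments '[[-1,[-4,0,7],0],[-1,[-4,0,7],0],[-1,[-3,0,6],0],[-1,[-3,0,7],0],[-1,[-6,0,7],0],[-1,[-6,0,7],0],[-1,[-5,0,7],0],[-1,[-5,0,7],0],[-1,[-1,0,5],0],[-1,[0,0,4],0],[-1,[0,0,0],0],[-1,[0,0,0],0]]'

```text
time: 22.77
tool_pos: [474.6, 97.3, 198.2]
tcp_rot: [180.0, 0.0, -0.2]
ft_force: [0.6, 0.0, 0.1]
finger_gap: -0.0
grip_force: 0.0
```

```bash
python3 t.py
```

```text
22.77 [474.6  97.3 198.2] yaw -0.2 gap -0.0 Tq [ 0.01 -0.02 -0.03] F [0.6 0.  0.1] grip 0.0 j6 96.0
```

Request:
play_rows --increments '[[-1,[0,0,3],0],[-1,[1,0,3],0],[-1,[1,0,3],0],[-1,[0,0,0],0]]'

```text
time: 23.1
tool_pos: [476.6, 97.3, 188.7]
tcp_rot: [180.0, 0.0, -0.2]
ft_force: [-0.3, -0.3, -0.5]
finger_gap: -0.2
grip_force: 0.0
```

```bash
python3 t.py
```

```text
23.1 [476.6  97.3 188.7] yaw -0.2 gap -0.2 Tq [0.02 0.03 0.03] F [-0.3 -0.3 -0.5] grip 0.0 j6 96.0
```

```bash
python3 - <<'E'
from look import *
o=[]
for n in ['scene','wrist']:
    s=snapshot(n)
    for q in ['cover_edge','tab_mid','cap_top']:print(n,q,[(w(s,x['xyz']).round(1).tolist(),round(x['p'],2)) for x in pinpoint(q,s)[:2]])
    o.append(cv2.resize(crop(s,[500,98,200],80,2),(400,400)))
cv2.imwrite('pics/w7.png',np.hstack(o))
E
```

```text
scene cover_edge []
scene tab_mid [([401.6, 377.5, 3.5], 0.53)]
scene cap_top []
crop origin 238 119 zoom 2
wrist cover_edge [([473.6, 108.6, 181.3], 0.67)]
wrist tab_mid []
wrist cap_top []
crop origin 236 148 zoom 2
```

View pics/w7.png

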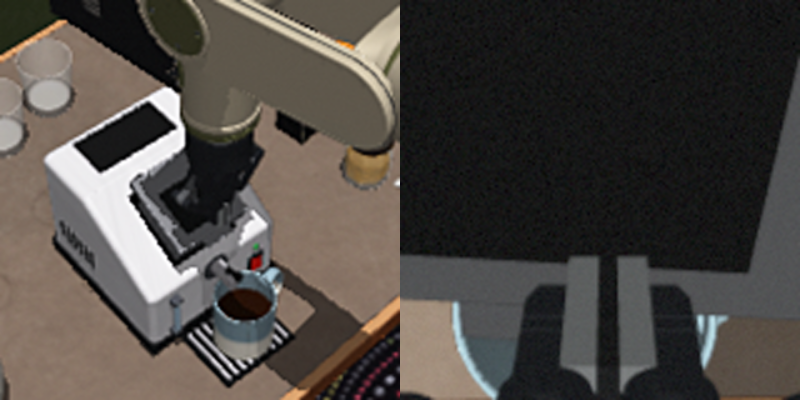

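Request:
play_rows --increments '[[-1,[1,0,2],0],[-1,[1,0,2],0],[-1,[1,0,2],0],[-1,[0,0,0],0]]'

```text
time: 23.83
tool_pos: [479.6, 97.3, 182.7]
tcp_rot: [180.0, 0.0, -0.2]
ft_force: [0.1, -0.0, 0.7]
finger_gap: -0.0
grip_force: 0.0
```

```bash
python3 t.py
```

```text
23.83 [479.6  97.3 182.7] yaw -0.2 gap -0.0 Tq [0.01 0.02 0.01] F [ 0.1 -0.   0.7] grip 0.0 j6 96.0
```

Request:
play_rows --increments '[[-1,[1,0,2],0],[-1,[1,0,2],0],[-1,[0,0,0],0]]'

```text
time: 24.08
tool_pos: [481.7, 97.3, 178.9]
tcp_rot: [180.0, 0.0, -0.2]
ft_force: [0.4, 0.4, 0.3]
finger_gap: -0.2
grip_force: 0.0
```

```bash
python3 t.py
```

```text
24.08 [481.7  97.3 178.9] yaw -0.2 gap -0.2 Tq [ 0.03 -0.02 -0.01] F [0.4 0.4 0.3] grip 0.0 j6 96.0
```

Request:
play_rows --increments '[[-1,[0.5,0,1],0],[-1,[0.5,0,1],0],[-1,[0,0,0],0]]'

```text
time: 24.33
tool_pos: [482.6, 97.3, 177.6]
tcp_rot: [180.0, 0.0, -0.2]
ft_force: [-2.9, -0.2, 2.4]
finger_gap: 0.2
grip_force: 1.9
```

```bash
python3 t.py
```

```text
24.33 [482.6  97.3 177.6] yaw -0.2 gap 0.2 Tq [-0.11  0.47  0.02] F [-2.9 -0.2  2.4] grip 1.9 j6 96.0
```

Request:
play_rows --increments '[[-1,[0.5,0,1],0],[-1,[0.5,0,1],0],[-1,[0,0,0],0]]'

```text
time: 24.58
tool_pos: [483.0, 97.4, 177.1]
tcp_rot: [180.0, 0.1, -0.2]
ft_force: [-14.2, -1.2, 16.9]
finger_gap: -0.1
grip_force: 10.8
```

```bash
python3 t.py
```

```text
24.58 [483.   97.4 177.1] yaw -0.2 gap -0.1 Tq [-0.25  2.19 -0.06] F [-14.2  -1.2  16.9] grip 10.8 j6 96.0
```

Request:
play_rows --increments '[[-1,[0.5,0,1],0],[-1,[0,0,0],0],[-1,[0,0,0],0]]'

```text
time: 24.83
tool_pos: [483.1, 97.4, 176.8]
tcp_rot: [180.0, 0.1, -0.2]
ft_force: [-18.5, -1.5, 24.2]
finger_gap: -0.0
grip_force: 15.5
```

```bash
python3 t.py
```

```text
24.83 [483.1  97.4 176.8] yaw -0.2 gap -0.0 Tq [-0.36  3.17 -0.03] F [-18.5  -1.5  24.2] grip 15.5 j6 96.0
```

Request:
play_rows --increments '[[-1,[-1,0,-2],0],[-1,[-2,0,-6],0],[-1,[-5,0,-20],0],[-1,[-5,0,-30],0],[-1,[-5,0,-30],0],[-1,[-5,0,-30],0],[-1,[-30,0,-20],0],[-1,[-30,0,0],0],[-1,[0,0,0],0],[-1,[0,0,0],0],[-1,[0,0,0],0]]'

```text
time: 25.75
tool_pos: [401.6, 97.6, 312.4]
tcp_rot: [-180.0, -0.1, -0.2]
ft_force: [-0.0, -0.1, -0.2]
finger_gap: -0.2
grip_force: 0.0
```

```bash
python3 t.py; python3 - <<'E'
from look import *
for n in ['scene','top','wrist']:
    s=snapshot(n)
    for q in ['cover_edge','left_mug','white_mug','milk_jug']:print(n,q,[(w(s,x['xyz']).round(1).tolist(),round(x['p'],2)) for x in pinpoint(q,s)[:1]])
E
```

```text
25.75 [401.6  97.6 312.4] yaw -0.2 gap -0.2 Tq [ 0.01 -0.02  0.03] F [-0.  -0.1 -0.2] grip 0.0 j6 97.0
scene cover_edge [([478.3, 105.0, 167.4], 0.56)]
scene left_mug [([421.3, 84.1, 4.7], 0.73)]
scene white_mug [([402.0, 380.4, 2.5], 0.76)]
scene milk_jug [([601.5, 406.9, -5.7], 0.76)]
top cover_edge [([475.3, 103.9, 174.2], 0.57)]
top left_mug []
top white_mug [([401.0, 380.7, -2.1], 0.69)]
top milk_jug [([597.8, 402.8, 0.3], 0.7)]
wrist cover_edge [([477.9, 105.9, 170.6], 0.91)]
wrist left_mug [([422.5, 88.0, 9.5], 0.91)]
wrist white_mug [([402.4, 382.2, 1.5], 0.79)]
wrist milk_jug [([392.0, -250.0, -1.7], 0.28)]
```

Cover edge is at about (477, 105, 171), which matches the shut position I predicted, and the mugs and jug haven't moved.

```bash
python3 -c "
from bench import *
print(hand_in())"
```

```text
the job is handed in; nothing more can be done
None
```

I turned the cap clockwise past at least one felt click (the exact click count, one or two, is read from wrist torque and not confirmed), folded the tab flat, pressed the splash cover shut against its stop, found the mugs and milk jug unmoved (the other items were not re-checked), and handed the job in at about 26 s; no verdict came back.

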